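Fill samples from the filler's drip deck into the lab carrier, in station order

ROBOT

A 6-joint arm with a two-finger parallel gripper is mounted at the origin on the work surface. World frame = base frame: x ahead of the robot, y to its left, z up, the work surface at z = 0. Lengths are in m, angles in rad, forces in N, time in s.
With the tool pointing down it reaches from about 0.35 to 0.975 m from the base axis. Payload 4.9 kg.
Tool frame: the origin (TCP) lies on the mounting face of the last link; the fingertips stand 173 mm ahead of it and the grasp point (between the pads) lies 155 mm ahead of it; x points along the fingers, y is the direction in which the jaws open and shut, and the axes are right-handed (so a half turn about x gives the same grasp; the last joint's range is limited). The gripper opens to 85 mm and grips with 20 to 120 N. Pads are 22 mm wide; open, the fingers measure 114 mm over their backs; the gripper's body (76 mm by 85 mm) begins 54 mm behind the grasp point. The pads swing forward as they close: fully open they stand 13 mm farther back than shut.
Start: joints at [1.164, 0.053, 1.613, -0, 1.476, -0.119], TCP at [0.177, 0.599, 0.405] pointing down, gripper open.
Joint ranges: [-3.01, 3.01], [-1.01, 2.22], [0.06, 2.58], [-1.02, 4.17], [0.09, 2.62], [-3.14, 3.14]. Speed limits (rad/s): [2.57, 2.57, 3.14, 3.14, 3.14, 3.14].

INTERFACE

Orientations are given as a rotation vector (axis times angle).
In Python, from station import readout, get_image, camera_info, job gives the robot as it stands.
- The arm moves only by the shell command python3 -m pendant 'ROWS' [FORCE]. ROWS is text: rows parted by semicolons, each of 5 numbers parted by spaces: the opening, from 0 (shut) to 1 (fully open), then the shift along the tool's x, y, z in mm, then the turn about the tool's x in degrees. In form: claw dx dy dz spin; .... A call has 1 to 10 rows; each row is the pose to reach, as a shift and turn from the pose measured when the call began, along the tool's axes at that moment; what a row does not reach only later rows make up. A row lasts 1/10 s, in which the tool goes at most 50 mm and 8.59 degrees, less where a joint would pass 70% of its speed; a pose out of reach is approached as far as the arm can. A call with a gripper value outside its range is refused whole. The fingers move at their own pace and stop on an object; FORCE is the grip in N (left out, the last holds). Time passes only in rows, so rows that repeat a pose let the fingers close. It gives the time, the measured TCP pose, the force and the opening at its end, in the units of the state.
- readout.get_obs(): the state, without advancing time (a new reading comes with each control period).
- get_image(name): name is "side" or "top" or "wrist"; returns the picture (400x640x3 uint8, red, green, blue); there is no depth.
- camera_info(name): a dict with "fx", "fy", "cx", "cy" (pixels), "position" and "orientation" of the camera in the world; the wrist camera has in their place "T_tool_cam" (4x4, takes a point from camera to tool coordinates, whose origin is the TCP and whose axes are the tool frame's). Camera axes: x right, y up, looking along -z (the intrinsics and any distortion apply to the point x, -y, -z); pixel columns grow to the right and rows downward; lengths in m; the calibration is good to about 2 mm. A picture is of the moment at which its call begins: read the wrist's pose just before it. camera_info takes no time and is no camera call.
- job.finish_job(): hands the job in, once; it reports no verdict.
The state is a dict: "t": time; "q": joint angles; "dq": joint speeds; "effort": joint torques, N m; "tool_pos": TCP position; "tool_rot": TCP orientation; "contact_force": force on the tool from outside, world axes, zero at the start; "wrist_torque": the same for the moment, N m; "opening": finger opening in m.
Only numpy, scipy, OpenCV 4.12 (cv2) and the standard library are available. Lean on these libraries where they do the work, as an engineer would, in place of code of your own. Each camera call takes 0.05 s, during which the arm holds its last target. There are 200 camera calls.

TASK

Each of the four stoppered bottles on the filler's drip deck is the sample from its own filling head. Move them all into the white carrier for the laboratory, one bottle upright to a cell and in the same order from left to right as they stand on the deck, so that the lab knows which head filled which. They are glass: set each one down on the floor of its cell without dropping it or knocking any bottle over.

Things in the scene. Friction and masses are not known exactly. Their poses are not given: they have to be found in the camera images.
- flute: Stoppered sample bottle of dark green glass with a pale green label band, the tallest and slim: round, 40 across, 160 tall (mm), about 0.22 kg. Loose, upright on its rest. Origin: centre of its underside, z up its axis. Its top 41 mm is a straight black cap 28 mm across, the place to grip it from above; below the cap the shoulder widens.
- square: Stoppered sample bottle of dark green glass with a pale green label band, the only square one: 44 x 44 (62 across its corners), 140 tall (mm), about 0.26 kg. Loose, upright on its rest. Origin: centre of its underside, z up its axis. Its top 41 mm is a straight black cap 28 mm across, the place to grip it from above; below the cap the shoulder widens.
- bell: Stoppered sample bottle of dark green glass with a pale green label band, the widest, bell-shaped: round, 56 across at the foot and narrowing upward, 122 tall (mm), about 0.24 kg. Loose, upright on its rest. Origin: centre of its underside, z up its axis. Its top 41 mm is a straight black cap 28 mm across, the place to grip it from above; below the cap the shoulder widens.
- mini: Stoppered sample bottle of dark green glass with a pale green label band, the smallest: round, 36 across, 104 tall (mm), about 0.12 kg. Loose, upright on its rest. Origin: centre of its underside, z up its axis. Its top 41 mm is a straight black cap 28 mm across, the place to grip it from above; below the cap the shoulder widens.
- rest_flute: Bottle rest: fixed steel pedestal on the deck with a flat round plate 62 mm across on top, 14 mm tall, on which the flute bottle stands at the start. It is that tall so that all the bottles' mouths are level (190 mm above the table). Origin: centre of its underside, on the deck plate. It keeps its place all the time and so shows which station the bottle came from.
- rest_square: Bottle rest: fixed steel pedestal on the deck with a flat round plate 62 mm across on top, 34 mm tall, on which the square bottle stands at the start. It is that tall so that all the bottles' mouths are level (190 mm above the table). Origin: centre of its underside, on the deck plate. It keeps its place all the time and so shows which station the bottle came from.
- rest_bell: Bottle rest: fixed steel pedestal on the deck with a flat round plate 62 mm across on top, 52 mm tall, on which the bell bottle stands at the start. It is that tall so that all the bottles' mouths are level (190 mm above the table). Origin: centre of its underside, on the deck plate. It keeps its place all the time and so shows which station the bottle came from.
- rest_mini: Bottle rest: fixed steel pedestal on the deck with a flat round plate 62 mm across on top, 70 mm tall, on which the mini bottle stands at the start. It is that tall so that all the bottles' mouths are level (190 mm above the table). Origin: centre of its underside, on the deck plate. It keeps its place all the time and so shows which station the bottle came from.
- deck: Drip deck of the filler: fixed stainless tray 100 x 316 mm, top plate at 16 mm (rim 22), with four filling stations in a row along its y axis, at y = +114, +38, -38, -114 mm, one rest and bottle at each, in any order. Origin: centre of its underside; +y is the left end seen from the robot. Lies left or right, turned up to 0.25 rad.
- carrier: Sample carrier: fixed white plastic crate 80 x 308 mm (lugs at both ends), walls 42 mm tall, 4 mm thick; four open cells in a row along its y axis, centres at y = +114, +38, -38, -114 mm, x = 0, each 72 x 72 mm inside, floor 6 mm above the origin. Origin: centre of its underside; +y is the left end seen from the robot. Lies beside the deck, turned up to 0.25 rad.
Mind the look-alikes: they are no part of the job. What is shaped like the flute but red is not meant.

How it is judged:
By the outcome, as a careful person would: the job done as asked, in the order asked, and still so for the second after the job is handed in, with the robot touching nothing.
It also fails if it takes over 112 s, if anything falls off the work surface, if the arm or the gripper's body presses on something with over 40 N, if the wrist force passes 120 N, or if a joint passes its speed limit or range.

## Working session

There is one attempt and no reset: what is moved stays moved. The work goes in short steps, Python scripts to look and compute and a shell command to move; the robot and the scene stay as the last step left them, time stands still between calls to the robot, and variables do not carry over. Pictures are saved under pics/ and viewed, and the job is handed in when it is done.

```bash
mkdir -p pics; ls
python3 - <<'E'
from station import readout,get_image,camera_info
import cv2
print(readout.get_obs())
for n in("side","top","wrist"):
    cv2.imwrite(f"pics/{n}0.png",get_image(n)[:,:,::-1]); print(n,camera_info(n))
E
```

```text
pics
{'t': 0.0, 'q': array([ 1.16397682e+00,  5.34023207e-02,  1.61429302e+00,  1.94427844e-05,
        1.47600146e+00, -1.19004690e-01]), 'dq': array([ 0.0007171 , -0.00074667,  0.00150087, -0.00098096,  0.0010376 ,
        0.00141317]), 'effort': array([-1.98305373e-03, -3.93725324e+01, -3.70153105e+01, -4.45056767e-04,
        7.42614007e-03, -2.33195931e-05]), 'tool_pos': array([0.17730747, 0.59905012, 0.40343504]), 'tool_rot': array([ 0.22433065,  1.5595307 , -0.22752363]), 'contact_force': array([-0.11879234, -0.06117659,  0.3808068 ]), 'wrist_torque': array([-0.01720447, -0.02302674,  0.05115393]), 'opening': 0.0857107245978553}
side {'fx': 410.0557155650607, 'fy': 410.0557155650607, 'cx': 317.5103704258345, 'cy': 194.64501150632418, 'position': array([ 0.07390845, -0.55049925,  0.692288  ]), 'orientation': array([ 0.85472623, -0.30863363, -0.69044152])}
top {'fx': 435.8039367190814, 'fy': 435.8039367190814, 'cx': 316.078287528257, 'cy': 203.08651023009816, 'position': array([ 0.40123525, -0.02010397,  1.05939319]), 'orientation': array([ 0.15853859, -0.13083093, -1.57653399])}
wrist {'fx': 338.06062032329953, 'fy': 338.06062032329953, 'cx': 322.11447303028217, 'cy': 204.52293674045777, 'T_tool_cam': array([[-8.30390177e-04,  2.69813562e-01, -9.62912225e-01,
         3.08928638e-02],
       [ 9.99999502e-01, -3.09001270e-04, -9.48957209e-04,
        -1.16302521e-04],
       [-5.53582625e-04, -9.62912533e-01, -2.69813171e-01,
        -6.78192032e-02],
       [ 0.00000000e+00,  0.00000000e+00,  0.00000000e+00,
         1.00000000e+00]])}
```

View pics/side0.png

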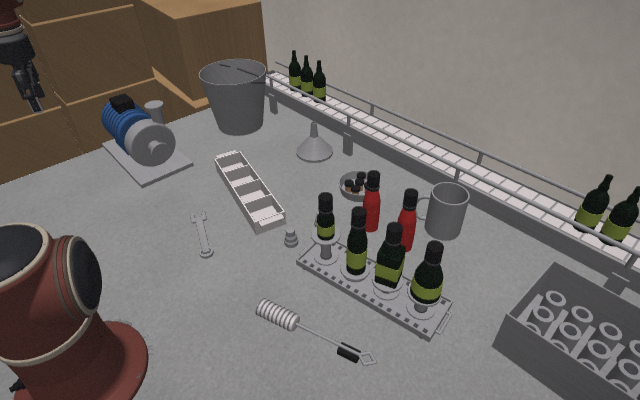

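View pics/top0.png

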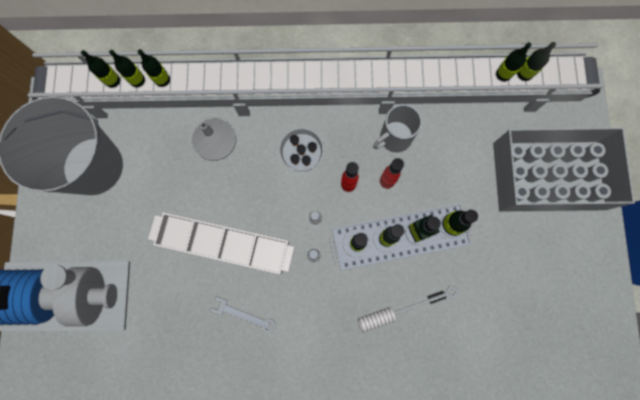

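View pics/wrist0.png

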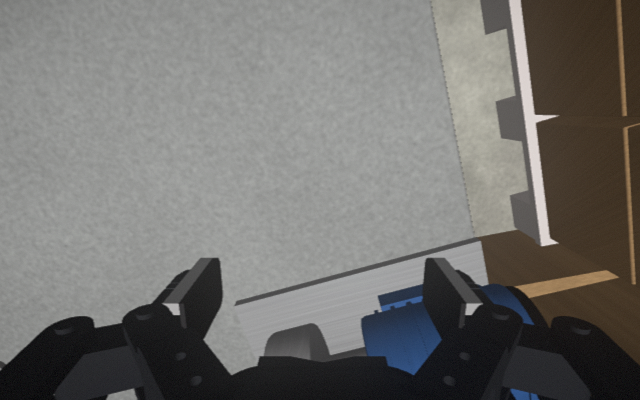

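The top view shows, from left to right, mini (359,241), flute (391,236), square (424,229) and bell (459,222). The carrier spans about (152,225) to (292,260). I'll zoom in to get exact pixels.

```bash
cat > h.py <<'E'
import numpy as np,cv2
from scipy.spatial.transform import Rotation as R
from station import readout,get_image,camera_info
def cam(n,obs=None):
    c=camera_info(n)
    if n!="wrist": return c,np.array(c["position"]),R.from_rotvec(c["orientation"]).as_matrix()
    o=obs or readout.get_obs(); Rt=R.from_rotvec(o["tool_rot"]).as_matrix(); T=c["T_tool_cam"]
    return c,o["tool_pos"]+Rt@T[:3,3],Rt@T[:3,:3]
def ray(C,u,v):
    c,p,M=C; d=M@np.array([(u-c["cx"])/c["fx"],-(v-c["cy"])/c["fy"],-1.]); return p,d/np.linalg.norm(d)
def onz(C,u,v,z):
    p,d=ray(C,u,v); return p+d*(z-p[2])/d[2]
def tri(r1,r2):
    (p,d),(q,e)=r1,r2; s=np.linalg.lstsq(np.c_[d,-e],q-p,rcond=None)[0]
    a,b=p+d*s[0],q+e*s[1]; return (a+b)/2,np.linalg.norm(a-b)
def proj(C,P):
    c,p,M=C; x=M.T@(np.array(P)-p); return c["cx"]-c["fx"]*x[0]/x[2], c["cy"]+c["fy"]*x[1]/x[2]
E
python3 - <<'E'
import cv2
t=cv2.imread("pics/top0.png");s=cv2.imread("pics/side0.png")
print(camera_keys:=None)
def z(im,x,y,w,h,k,n): cv2.imwrite("pics/"+n,cv2.resize(im[y:y+h,x:x+w],None,fx=k,fy=k,interpolation=cv2.INTER_CUBIC))
z(t,330,200,150,75,5,"zt1.png");z(s,295,180,160,120,5,"zs1.png")
z(t,145,205,155,75,5,"zt2.png");z(s,205,140,90,100,6,"zs2.png")
E
```

```text
None
```

View pics/zt1.png

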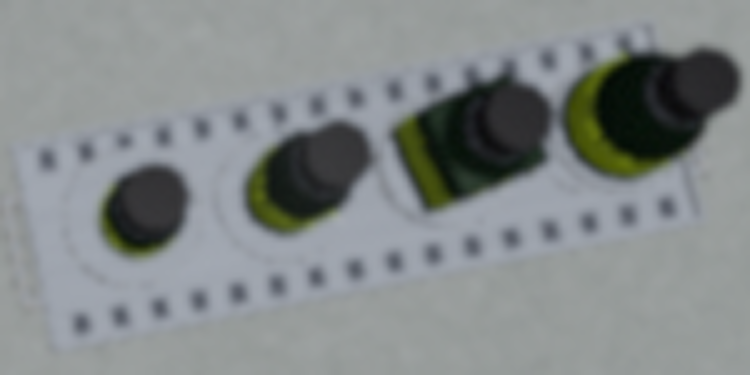

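View pics/zs1.png

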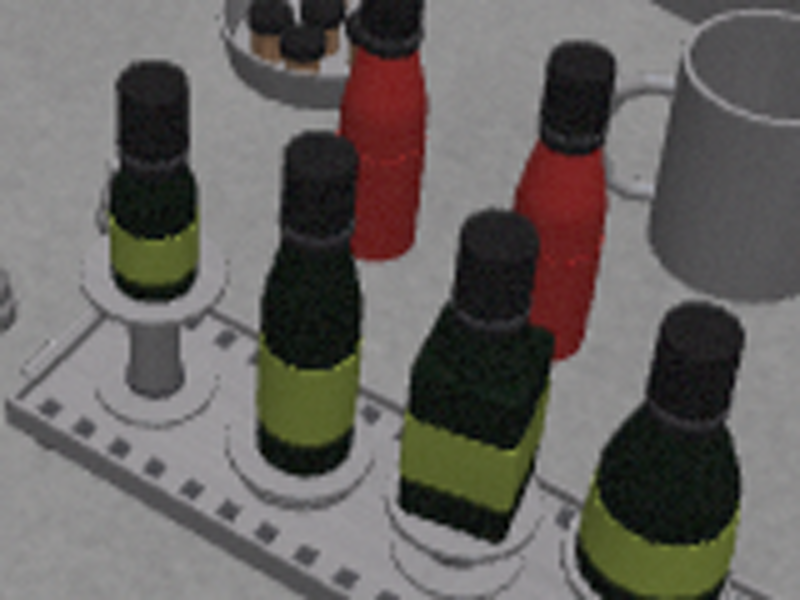

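View pics/zt2.png

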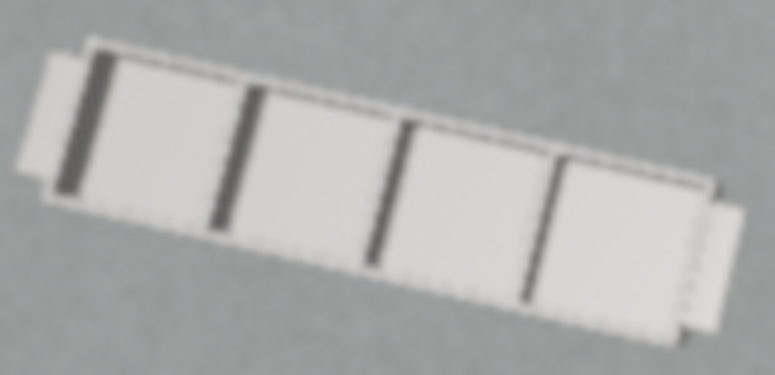

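View pics/zs2.png

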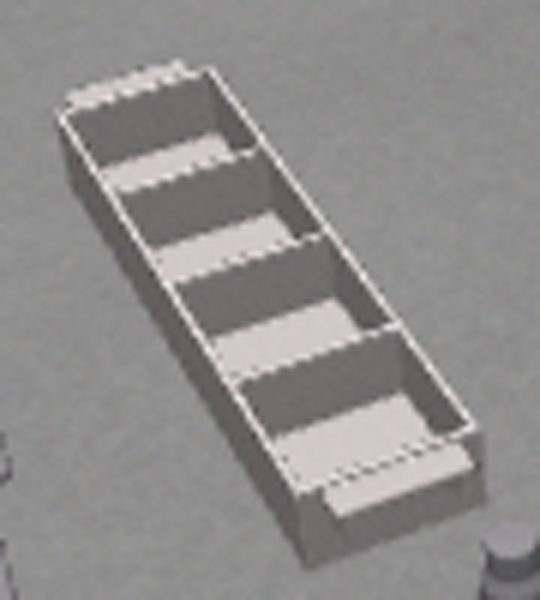

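Run:
```python
from h import *
np.set_printoptions(precision=4,suppress=True)
T,S=cam("top"),cam("side")
f=lambda p,o,k:((p[0]+.5)/k-.5+o[0],(p[1]+.5)/k-.5+o[1])
P={}
for n,a,b in[("mini",(157,195),(152,77)),("flute",(338,150),(321,148)),("square",(518,112),(498,228)),("bell",(707,80),(702,320))]:
    P[n],e=tri(ray(T,*f(a,(330,200),5)),ray(S,*f(b,(295,180),5)));print(n,P[n],e)
Q=[]
for n,a,b in[("A",(90,38),(207,68)),("B",(715,178),(475,430)),("C",(680,345),(303,492)),("D",(45,200),(62,115))]:
    q,e=tri(ray(T,*f(a,(145,205),5)),ray(S,*f(b,(205,140),6)));print(n,q,e);Q.append(q)
A,B,C,D=Q;c=sum(Q)/4;ax=(A+D-B-C);ax[2]=0;ax/=np.linalg.norm(ax);print("carrier",c,ax,np.linalg.norm(A-B),np.linalg.norm(A-D))
for y in(.114,.038,-.038,-.114):print(c+ax*y)
d=P["mini"]-P["bell"];print("deck dir",d/np.linalg.norm(d),np.linalg.norm(d), np.arctan2(-d[0],d[1]))
o=readout.get_obs();print(R.from_rotvec(o["tool_rot"]).as_matrix())
# square yaw by its label edges: foot corners later
```

```text
mini [ 0.4901 -0.0946  0.1902] 0.0005581609830923448
flute [ 0.5077 -0.1677  0.1896] 0.001196907971928
square [ 0.5222 -0.2403  0.1896] 0.0011276374200717611
bell [ 0.5346 -0.3165  0.1916] 0.0028645784433536828
A [0.5725 0.3645 0.039 ] 0.002625731324352553
B [0.5026 0.0654 0.0381] 0.002163212903716238
C [0.4268 0.08   0.0419] 0.0016196456948594908
D [0.4977 0.3806 0.0382] 0.0025364223045436347
carrier [0.4999 0.2226 0.0393] [0.2285 0.9736 0.    ] 0.3072202726192961 0.0765643556233213
[0.5259 0.3336 0.0393]
[0.5086 0.2596 0.0393]
[0.4912 0.1856 0.0393]
[0.4739 0.1116 0.0393]
deck dir [-0.1963  0.9805 -0.0059] 0.226300113521921 0.19758001218982396
[[-0.0006  0.2839  0.9589]
 [-0.0015  0.9589 -0.2839]
 [-1.     -0.0016 -0.0002]]
```

```bash
cat >> h.py <<'E'
DK=dict(mini=(.4901,-.0946),flute=(.5077,-.1677),square=(.5222,-.2403),bell=(.5346,-.3165))
CELL=dict(mini=(.5259,.3336),flute=(.5086,.2596),square=(.4912,.1856),bell=(.4739,.1116))
def go(x,y,z,yaw):
    o=readout.get_obs();M=R.from_rotvec(o["tool_rot"]).as_matrix()
    d=M.T@(np.array([x,y,z])-o["tool_pos"])*1000
    cur=np.degrees(np.arctan2(M[1,1],M[0,1])); s=((cur-yaw+90)%180)-90
    print("d",d.round(1),"spin",round(s,1),"tilt",(M[:,0]*1000).round(1),"op",round(o["opening"]*1000,1),"F",o["contact_force"].round(1),"t",round(o["t"],2))
E
python3 -c "
from h import *
go(*DK['mini'],.40,11.3)
go(*DK['mini'],.327,11.3)"
```

```text
d [   4.6 -576.4  496.8] spin 62.2 tilt [-6.0e-01 -1.5e+00 -1.0e+03] op 85.2 F [-0.2  1.1  1.1] t 0.15
d [  77.6 -576.2  496.8] spin 62.2 tilt [-6.0e-01 -1.5e+00 -1.0e+03] op 85.2 F [-0.2  1.1  1.1] t 0.15
```

```bash
python3 -m pendant '1 0 -576 497 62;1 0 -576 497 62;1 0 -576 497 62;1 0 -576 497 62;1 0 -576 497 62;1 0 -576 497 62;1 0 -576 497 62;1 0 -576 497 62;1 0 -576 497 62;1 0 -576 497 62' 40; python3 -c "
from h import *
go(*DK['mini'],.40,11.3)"
```

```text
t: 1.15
tool_pos: [0.3831, 0.1416, 0.4046]
tool_rot: [1.059, 1.297, -1.06]
contact_force: [1.1, -0.1, -0.2]
opening: 0.0855
d [  4.9  57.6 252.8] spin 0.2 tilt [ 2.0e-01 -1.2e+00 -1.0e+03] op 85.5 F [ 1.1 -0.1 -0.2] t 1.15
```

```bash
python3 -m pendant '1 5 58 253 0;1 5 58 253 0;1 5 58 253 0;1 5 58 253 0;1 5 58 253 0;1 5 58 253 0;1 5 58 253 0;1 5 58 253 0'; python3 -c "
from h import *
go(*DK['mini'],.327,11.3)
C=cam('wrist');cv2.imwrite('pics/w1.png',get_image('wrist')[:,:,::-1])
for n in DK: print(n,np.round(proj(C,(*DK[n],.19))))"
```

```text
t: 1.95
tool_pos: [0.4902, -0.0941, 0.3995]
tool_rot: [1.059, 1.298, -1.06]
contact_force: [-0.4, 0.2, -0.1]
opening: 0.0855
d [72.5 -0.2  0.5] spin 0.2 tilt [-7.e-01 -4.e-01 -1.e+03] op 85.5 F [-0.4  0.2 -0.1] t 1.95
mini [321. 236.]
flute [325. 349.]
square [325. 441.]
bell [320. 522.]
```

View pics/w1.png

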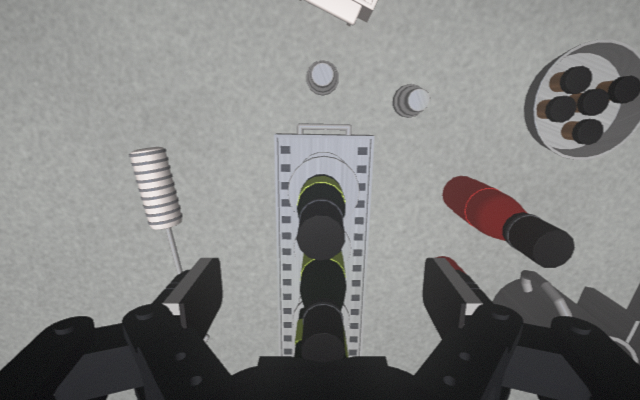

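The wrist view puts mini's cap top at about (321,235), and the prediction was (321,236). The row lies on the jaw centre line and the red decoys are clear of the fingers.

```bash
python3 -m pendant '1 40 0 0 0;1 73 0 0 0;1 73 0 0 0;0 73 0 0 0;0 73 0 0 0;0 73 0 0 0;0 73 0 0 0;0 73 0 0 0;0 73 0 0 0;0 73 0 0 0' 40;python3 -c "
from h import *
go(*DK['mini'],.327,11.3)"
```

```text
t: 3.0
tool_pos: [0.4906, -0.0939, 0.3285]
tool_rot: [1.058, 1.296, -1.059]
contact_force: [-1.4, 0.3, 5.7]
opening: 0.0271
d [ 1.5 -0.6  0.6] spin 0.3 tilt [    1.7    -1.5 -1000. ] op 27.1 F [-1.4  0.3  5.7] t 3.0
```

```bash
python3 -m pendant '0 -20 0 0 0;0 -50 0 0 0;0 -90 0 0 0;0 -90 0 0 0;0 -90 0 0 0' 40;python3 -c "
from h import *
go(*CELL['mini'],.417,-13.2)"
```

```text
t: 3.5
tool_pos: [0.4905, -0.0939, 0.4195]
tool_rot: [1.059, 1.294, -1.058]
contact_force: [-0.1, -0.3, -2.3]
opening: 0.0273
d [   1.7  120.5 -411.7] spin 24.8 tilt [    3.8    -2.2 -1000. ] op 27.3 F [-0.1 -0.3 -2.3] t 3.5
```

```bash
python3 -m pendant '0 0 6 -20 1;0 0 18 -60 4;0 0 30 -100 6;0 0 42 -145 9;0 0 55 -190 11;0 0 69 -235 14;0 0 82 -280 17;0 0 95 -325 20;0 0 108 -368 23;0 0 120 -410 25';python3 -c "
from h import *
go(*CELL['mini'],.417,-13.2)"
```

```text
t: 4.5
tool_pos: [0.5252, 0.3337, 0.4157]
tool_rot: [1.378, 1.085, -1.382]
contact_force: [0.8, -0.3, -0.8]
opening: 0.0268
d [-1.3  0.7 -0.1] spin -0.3 tilt [ 1.e-01 -4.e+00 -1.e+03] op 26.8 F [ 0.8 -0.3 -0.8] t 4.5
```

```bash
python3 -m pendant '0 30 0 0 0;0 70 0 0 0;0 100 0 0 0;0 120 0 0 0;0 120 0 0 0;0 120 0 0 0';python3 -c "
from h import *
go(*CELL['mini'],.2485,-13.2)
a=get_image('wrist')[:,:,::-1];b=get_image('side')[:,:,::-1]
cv2.imwrite('pics/m1.png',np.vstack([cv2.resize(a[:,160:480],(480,300)),cv2.resize(b[100:250,150:390],(480,300))]))"
```

```text
t: 5.1
tool_pos: [0.5248, 0.333, 0.2942]
tool_rot: [1.375, 1.086, -1.385]
contact_force: [0.8, 0.0, -0.7]
opening: 0.0265
d [45.7  1.  -1.1] spin -0.3 tilt [   -2.6    -5.2 -1000. ] op 26.5 F [ 0.8  0.  -0.7] t 5.1
```

View pics/m1.png

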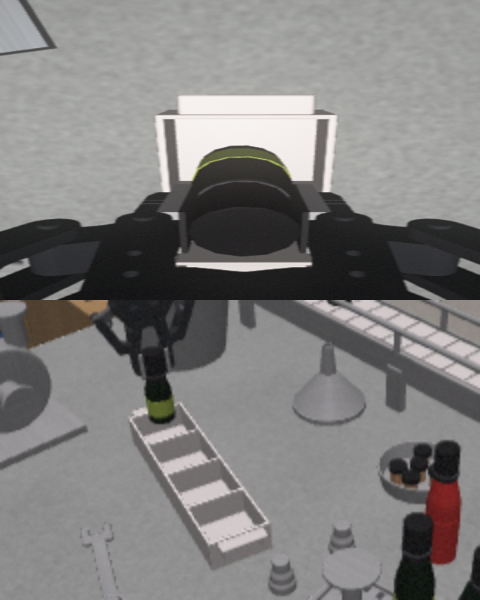

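Mini hangs centred over the left end cell in both views. I'll lower it slowly to contact.

```bash
python3 -m pendant '0 20 0 0 0;0 35 0 0 0;0 41 0 0 0;0 43 0 0 0;0 43 0 0 0'; python3 -m pendant '0 1 0 0 0;0 2 0 0 0;0 2 0 0 0'; python3 -m pendant '0 1 0 0 0;0 2 0 0 0;0 2 0 0 0'
```

```text
t: 5.7
tool_pos: [0.5258, 0.3332, 0.2541]
tool_rot: [1.379, 1.085, -1.38]
contact_force: [-0.1, -0.5, -1.2]
opening: 0.027
t: 6.0
tool_pos: [0.5259, 0.3333, 0.2525]
tool_rot: [1.38, 1.084, -1.38]
contact_force: [0.2, -0.1, -0.7]
opening: 0.0269
t: 6.3
tool_pos: [0.5258, 0.3333, 0.2503]
tool_rot: [1.38, 1.084, -1.38]
contact_force: [-0.3, -0.5, -0.9]
opening: 0.0271
```

```bash
python3 -m pendant '0 1 0 0 0;0 2 0 0 0;0 2 0 0 0'; python3 -m pendant '0 1 0 0 0;0 1 0 0 0;0 1 0 0 0';python3 -m pendant '0 1 0 0 0;0 1 0 0 0;0 1 0 0 0'
```

```text
t: 6.6
tool_pos: [0.5259, 0.3334, 0.2486]
tool_rot: [1.38, 1.085, -1.38]
contact_force: [-1.2, -0.8, 1.3]
opening: 0.0272
t: 6.9
tool_pos: [0.526, 0.3335, 0.2486]
tool_rot: [1.38, 1.085, -1.38]
contact_force: [-2.8, -0.6, 5.5]
opening: 0.0272
t: 7.2
tool_pos: [0.5261, 0.3336, 0.2486]
tool_rot: [1.38, 1.085, -1.38]
contact_force: [-3.2, -1.3, 6.0]
opening: 0.0269
```

Contact came at z = 0.2486, and the prediction was 0.2485. Release, rise, then on to the flute.

```bash
python3 -m pendant '0.5 0 0 0 0;1 0 0 0 0;1 0 0 0 0;1 0 0 0 0;1 -20 0 0 0;1 -60 0 0 0;1 -105 0 0 0;1 -150 0 0 0;1 -155 0 0 0;1 -155 0 0 0';python3 -c "
from h import *
go(*DK['flute'],.400,11.3)
cv2.imwrite('pics/m2.png',cv2.resize(get_image('side')[100:250,150:390,::-1],(768,480)))"
```

```text
t: 8.2
tool_pos: [0.5261, 0.3342, 0.4062]
tool_rot: [1.384, 1.084, -1.375]
contact_force: [-0.8, -1.3, -0.8]
opening: 0.0854
d [  6.3  99.2 492.3] spin -24.8 tilt [ 6.5e+00 -6.0e-01 -1.0e+03] op 85.4 F [-0.8 -1.3 -0.8] t 8.2
```

View pics/m2.png

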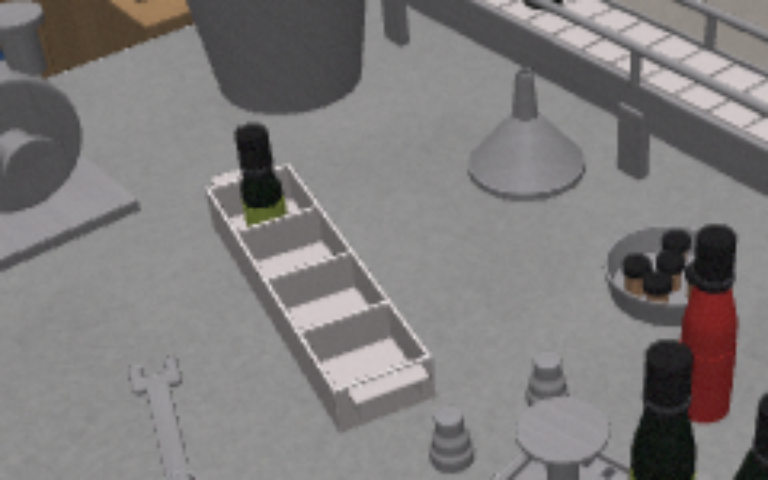

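Mini stands upright in the leftmost cell. Next is the flute.

```bash
python3 -m pendant '1 0 10 49 -3;1 1 20 98 -5;1 2 30 147 -8;1 3 40 196 -10;1 4 50 245 -13;1 5 60 294 -15;1 6 70 343 -18;1 6 80 392 -20;1 6 90 441 -23;1 6 99 492 -25' >/dev/null; python3 -c "
from h import *
go(*DK['flute'],.327,11.3)"
```

```text
d [68.4  1.5  0.6] spin 0.3 tilt [-1.6e+00 -3.0e-01 -1.0e+03] op 85.5 F [1.2 0.4 0.5] t 9.25
```

```bash
python3 -m pendant '1 40 2 1 0;1 68 2 1 0;1 68 2 1 0;0 68 2 1 0;0 68 2 1 0;0 68 2 1 0;0 68 2 1 0;0 68 2 1 0;0 68 2 1 0;0 68 2 1 0' 40; python3 -m pendant '0 -20 0 0 0;0 -50 0 0 0;0 -90 0 0 0;0 -90 0 0 0;0 -90 0 0 0' 40;python3 -c "
from h import *
go(*CELL['flute'],.417,-13.2)"
```

```text
t: 10.25
tool_pos: [0.5085, -0.1682, 0.3292]
tool_rot: [1.057, 1.298, -1.06]
contact_force: [-3.5, -1.0, 5.9]
opening: 0.0271
t: 10.75
tool_pos: [0.5087, -0.1679, 0.4198]
tool_rot: [1.057, 1.296, -1.059]
contact_force: [-0.3, 0.4, -3.5]
opening: 0.0272
d [   1.7   86.  -418.8] spin 24.8 tilt [    1.1    -2.4 -1000. ] op 27.2 F [-0.3  0.4 -3.5] t 10.75
```

```bash
python3 -m pendant '0 0 4 -20 1;0 0 12 -60 4;0 0 21 -105 6;0 0 30 -150 9;0 0 40 -195 11;0 0 49 -240 14;0 0 58 -285 17;0 0 68 -330 20;0 0 77 -375 23;0 0 86 -418 25'; python3 -m pendant '0 20 0 0 0;0 50 0 0 0;0 50 0 0 0;0 50 0 0 0';python3 -c "
from h import *
go(*CELL['flute'],.3052,-13.2)
a=get_image('wrist')[:,:,::-1];b=get_image('side')[:,:,::-1]
cv2.imwrite('pics/m3.png',np.vstack([cv2.resize(a[:,160:480],(480,300)),cv2.resize(b[100:250,150:390],(480,300))]))"
```

```text
t: 11.75
tool_pos: [0.5078, 0.2608, 0.4154]
tool_rot: [1.376, 1.088, -1.384]
contact_force: [1.4, -0.7, -1.3]
opening: 0.0275
t: 12.15
tool_pos: [0.507, 0.2603, 0.3629]
tool_rot: [1.372, 1.09, -1.389]
contact_force: [-0.3, 0.7, -2.1]
opening: 0.0272
d [57.7  2.1 -0.1] spin -0.3 tilt [   -7.9    -5.3 -1000. ] op 27.2 F [-0.3  0.7 -2.1] t 12.15
```

View pics/m3.png

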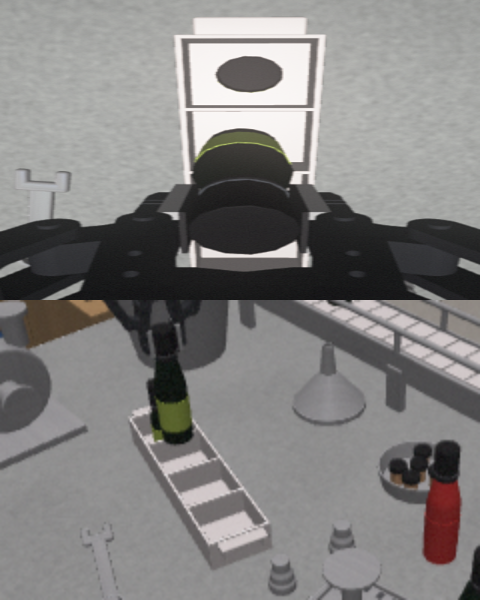

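The wrist view shows mini's cap at (249,74), in the end cell. The flute hangs over the second cell, centred between the walls.

```bash
python3 -m pendant '0 20 2 0 0;0 40 2 0 0;0 50 2 0 0;0 54 2 0 0;0 54 2 0 0'; python3 -m pendant '0 1 0 0 0;0 2 0 0 0;0 2 0 0 0';python3 -m pendant '0 1 0 0 0;0 2 0 0 0;0 2 0 0 0'; python3 -m pendant '0 1 0 0 0;0 1 0 0 0;0 1 0 0 0'
```

```text
t: 12.75
tool_pos: [0.5099, 0.2596, 0.3127]
tool_rot: [1.378, 1.087, -1.383]
contact_force: [0.1, -0.2, -2.6]
opening: 0.0267
t: 13.05
tool_pos: [0.5102, 0.2597, 0.3115]
tool_rot: [1.378, 1.086, -1.382]
contact_force: [0.1, 0.0, -3.0]
opening: 0.0268
t: 13.35
tool_pos: [0.5101, 0.2597, 0.3093]
tool_rot: [1.378, 1.087, -1.382]
contact_force: [0.7, -0.4, -2.1]
opening: 0.0268
t: 13.65
tool_pos: [0.5101, 0.2597, 0.3082]
tool_rot: [1.378, 1.087, -1.383]
contact_force: [0.9, -0.3, -2.4]
opening: 0.0267
```

```bash
python3 -m pendant '0 1 0 0 0;0 2 0 0 0;0 2 0 0 0'; python3 -m pendant '0 1 0 0 0;0 1 0 0 0;0 1 0 0 0';python3 -m pendant '0 1 0 0 0;0 1 0 0 0;0 1 0 0 0'
```

```text
t: 13.95
tool_pos: [0.51, 0.2597, 0.3059]
tool_rot: [1.378, 1.087, -1.383]
contact_force: [-0.9, 0.2, -2.1]
opening: 0.0274
t: 14.25
tool_pos: [0.5101, 0.2597, 0.3053]
tool_rot: [1.378, 1.087, -1.382]
contact_force: [0.1, -0.4, -0.2]
opening: 0.027
t: 14.55
tool_pos: [0.5102, 0.2599, 0.3052]
tool_rot: [1.379, 1.087, -1.382]
contact_force: [-2.2, 0.1, 5.1]
opening: 0.0271
```

Contact at 0.3052, as predicted. Release, rise about 110 mm, and go to the square.

```bash
python3 -m pendant '0.5 0 0 0 0;1 0 0 0 0;1 0 0 0 0;1 0 0 0 0;1 -20 0 0 0;1 -60 0 0 0;1 -100 0 0 0;1 -105 0 0 0;1 -105 0 0 0';python3 -c "
from h import *
go(*DK['square'],.400,11.3)
cv2.imwrite('pics/m4.png',cv2.resize(get_image('side')[100:250,150:390,::-1],(768,480)))"
```

```text
t: 15.45
tool_pos: [0.5106, 0.2602, 0.4123]
tool_rot: [1.382, 1.085, -1.378]
contact_force: [0.2, -1.4, -1.5]
opening: 0.0853
d [ 12.8 128.1 484. ] spin -24.8 tilt [ 3.5e+00 -9.0e-01 -1.0e+03] op 85.3 F [ 0.2 -1.4 -1.5] t 15.45
```

View pics/m4.png

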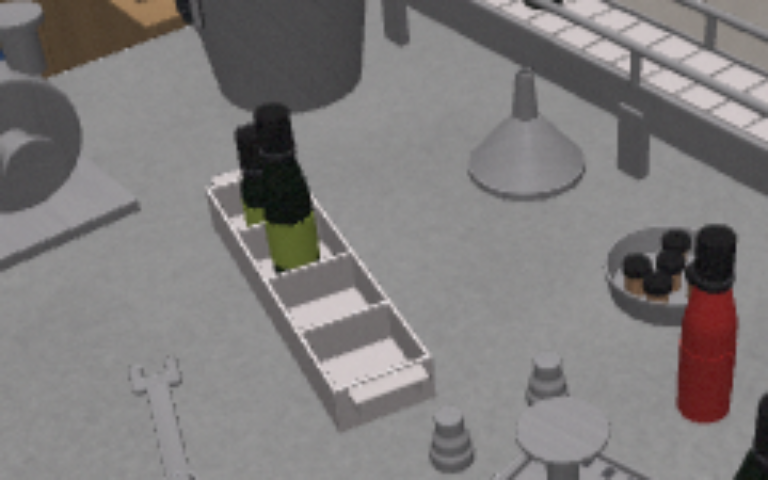

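The flute stands upright in cell 2, beside mini. Next is the square.

```bash
python3 -m pendant '1 0 13 48 -3;1 1 26 96 -5;1 2 39 144 -8;1 3 52 192 -10;1 4 64 240 -13;1 6 77 290 -15;1 8 90 338 -18;1 10 103 386 -20;1 12 116 435 -23;1 12 128 484 -25' >/dev/null; python3 -c "
from h import *
go(*DK['square'],.327,11.3)"
```

```text
d [68.6  1.6  0.8] spin 0.3 tilt [-4.3e+00  6.0e-01 -1.0e+03] op 85.4 F [1.8 0.5 0.9] t 16.5
```

```bash
python3 -m pendant '1 40 2 1 0;1 68 2 1 0;1 68 2 1 0;0 68 2 1 0;0 68 2 1 0;0 68 2 1 0;0 68 2 1 0;0 68 2 1 0;0 68 2 1 0;0 68 2 1 0' 40; python3 -m pendant '0 -20 0 0 0;0 -50 0 0 0;0 -90 0 0 0;0 -90 0 0 0;0 -90 0 0 0' 40;python3 -c "
from h import *
go(*CELL['square'],.417,-13.2)"
```

```text
t: 17.5
tool_pos: [0.5229, -0.2406, 0.3295]
tool_rot: [1.057, 1.3, -1.061]
contact_force: [-2.3, 0.3, 6.5]
opening: 0.0269
t: 18.0
tool_pos: [0.5232, -0.2405, 0.4203]
tool_rot: [1.057, 1.298, -1.061]
contact_force: [-1.5, 0.4, -3.5]
opening: 0.0273
d [   2.5   54.3 -423.8] spin 24.8 tilt [   -1.1    -1.9 -1000. ] op 27.3 F [-1.5  0.4 -3.5] t 18.0
```

```bash
python3 -m pendant '0 0 3 -20 1;0 0 8 -60 4;0 0 13 -105 6;0 0 19 -150 9;0 0 25 -195 11;0 0 31 -240 14;0 0 37 -285 17;0 0 43 -330 20;0 0 49 -377 23;0 0 54 -424 25'; python3 -m pendant '0 20 0 0 0;0 50 0 0 0;0 70 0 0 0;0 70 0 0 0;0 70 0 0 0';python3 -c "
from h import *
go(*CELL['square'],.2855,-13.2)
a=get_image('wrist')[:,:,::-1];b=get_image('side')[:,:,::-1]
cv2.imwrite('pics/m5.png',np.vstack([cv2.resize(a[:,160:480],(480,300)),cv2.resize(b[100:250,150:390],(480,300))]))"
```

```text
t: 19.0
tool_pos: [0.4899, 0.1875, 0.4166]
tool_rot: [1.376, 1.089, -1.386]
contact_force: [1.3, -0.3, -2.4]
opening: 0.0272
t: 19.5
tool_pos: [0.489, 0.1872, 0.3449]
tool_rot: [1.374, 1.091, -1.389]
contact_force: [0.9, -0.4, -2.0]
opening: 0.027
d [59.3  2.9  0.8] spin -0.3 tilt [   -8.2    -3.3 -1000. ] op 27.0 F [ 0.9 -0.4 -2. ] t 19.5
```

View pics/m5.png

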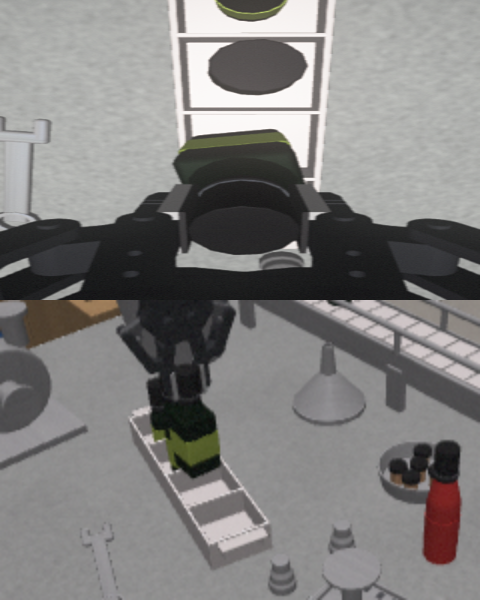

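```bash
python3 -m pendant '0 5 3 1 0;0 15 3 1 0;0 35 3 1 0;0 50 3 1 0;0 55 3 1 0;0 55 3 1 0'; python3 -m pendant '0 1 0 0 0;0 2 0 0 0;0 2 0 0 0';python3 -m pendant '0 1 0 0 0;0 2 0 0 0;0 2 0 0 0'; python3 -m pendant '0 1 0 0 0;0 1 0 0 0;0 1 0 0 0'; python3 -m pendant '0 1 0 0 0;0 1 0 0 0;0 1 0 0 0'
```

```text
t: 20.2
tool_pos: [0.4919, 0.1854, 0.2911]
tool_rot: [1.376, 1.09, -1.387]
contact_force: [-0.1, 0.3, -1.9]
opening: 0.0271
t: 20.5
tool_pos: [0.4921, 0.1854, 0.2896]
tool_rot: [1.376, 1.089, -1.386]
contact_force: [0.4, 0.5, -2.3]
opening: 0.0268
t: 20.8
tool_pos: [0.4921, 0.1854, 0.2876]
tool_rot: [1.376, 1.089, -1.386]
contact_force: [-0.2, -0.6, -2.4]
opening: 0.0267
t: 21.1
tool_pos: [0.492, 0.1854, 0.2866]
tool_rot: [1.376, 1.089, -1.386]
contact_force: [0.5, 0.9, -2.1]
opening: 0.0269
t: 21.4
tool_pos: [0.4921, 0.1854, 0.2857]
tool_rot: [1.376, 1.089, -1.386]
contact_force: [0.4, 0.7, -1.3]
opening: 0.0269
```

```bash
python3 -m pendant '0 1 0 0 0;0 1 0 0 0;0 1 0 0 0'; python3 -m pendant '0 1 0 0 0;0 1 0 0 0;0 1 0 0 0'
```

```text
t: 21.7
tool_pos: [0.4923, 0.1856, 0.2855]
tool_rot: [1.377, 1.089, -1.385]
contact_force: [-2.5, 0.9, 5.0]
opening: 0.0272
t: 22.0
tool_pos: [0.4924, 0.1858, 0.2855]
tool_rot: [1.377, 1.09, -1.385]
contact_force: [-4.1, 0.4, 6.0]
opening: 0.0271
```

Contact at 0.2855, as predicted. Release and rise.

```bash
python3 -m pendant '0.5 0 0 0 0;1 0 0 0 0;1 0 0 0 0;1 0 0 0 0;1 -20 0 0 0;1 -60 0 0 0;1 -105 0 0 0;1 -120 0 0 0;1 -120 0 0 0';python3 -c "
from h import *
go(*DK['bell'],.400,11.3)
cv2.imwrite('pics/m6.png',cv2.resize(get_image('side')[100:350,150:550,::-1],(800,500)))"
```

```text
t: 22.9
tool_pos: [0.4936, 0.1861, 0.409]
tool_rot: [1.382, 1.087, -1.379]
contact_force: [0.0, -0.1, -0.0]
opening: 0.0853
d [  9.2 157.3 479.1] spin -24.8 tilt [ 2.2e+00 -3.0e-01 -1.0e+03] op 85.3 F [ 0.  -0.1 -0. ] t 22.9
```

View pics/m6.png

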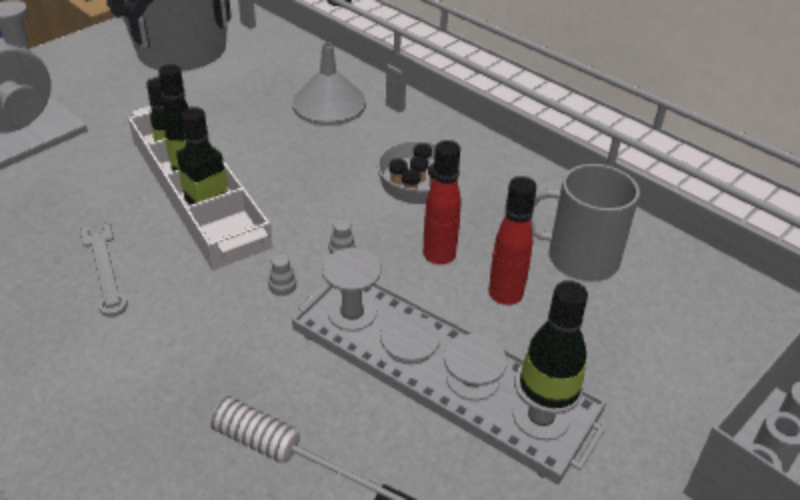

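Three bottles stand in order with the right-hand cell still free, and only the bell remains on the deck.

```bash
python3 -m pendant '1 0 16 48 -3;1 1 32 96 -5;1 2 48 144 -8;1 3 63 192 -10;1 4 79 240 -13;1 5 94 288 -15;1 6 110 335 -18;1 7 126 383 -20;1 9 141 431 -23;1 9 157 479 -25;' >/dev/null; python3 -c "
from h import *
go(*DK['bell'],.327,11.3)"
```

```text
d [66.3  2.   3.1] spin 0.3 tilt [   -7.1     2.5 -1000. ] op 85.2 F [ 0.9  0.6 -0.1] t 23.95
```

```bash
python3 -m pendant '1 35 2 3 0;1 66 2 3 0;1 66 2 3 0;0 66 2 3 0;0 66 2 3 0;0 66 2 3 0;0 66 2 3 0;0 66 2 3 0;0 66 2 3 0;0 66 2 3 0' 40; python3 -m pendant '0 -20 0 0 0;0 -50 0 0 0;0 -90 0 0 0;0 -90 0 0 0;0 -90 0 0 0' 40;python3 -c "
from h import *
go(*CELL['bell'],.417,-13.2)"
```

```text
t: 24.95
tool_pos: [0.535, -0.3166, 0.3294]
tool_rot: [1.058, 1.302, -1.062]
contact_force: [-1.3, 1.5, 6.5]
opening: 0.0272
t: 25.45
tool_pos: [0.5355, -0.3167, 0.4201]
tool_rot: [1.058, 1.3, -1.062]
contact_force: [-0.8, 0.1, -3.3]
opening: 0.027
d [   3.2   25.6 -431.9] spin 24.8 tilt [-3.3e+00 -3.0e-01 -1.0e+03] op 27.0 F [-0.8  0.1 -3.3] t 25.45
```

```bash
python3 -m pendant '0 0 2 -20 1;0 0 4 -60 4;0 0 6 -105 6;0 0 9 -150 9;0 0 12 -200 12;0 0 15 -250 15;0 0 18 -297 18;0 0 20 -342 20;0 0 23 -387 23;0 0 26 -432 25'; python3 -m pendant '0 20 0 0 0;0 50 0 0 0;0 80 0 0 0;0 90 0 0 0;0 90 0 0 0;0 90 0 0 0';python3 -c "
from h import *
go(*CELL['bell'],.2674,-13.2)
a=get_image('wrist')[:,:,::-1];b=get_image('side')[:,:,::-1]
cv2.imwrite('pics/m7.png',np.vstack([cv2.resize(a[:,160:480],(480,300)),cv2.resize(b[100:250,150:390],(480,300))]))"
```

```text
t: 26.45
tool_pos: [0.4731, 0.1135, 0.4173]
tool_rot: [1.377, 1.092, -1.387]
contact_force: [1.3, -0.6, -2.7]
opening: 0.0272
t: 27.05
tool_pos: [0.4726, 0.1133, 0.3276]
tool_rot: [1.377, 1.092, -1.387]
contact_force: [0.4, -0.4, -1.4]
opening: 0.0272
d [60.2  2.   1.3] spin -0.4 tilt [-7.2e+00 -5.0e-01 -1.0e+03] op 27.2 F [ 0.4 -0.4 -1.4] t 27.05
```

View pics/m7.png

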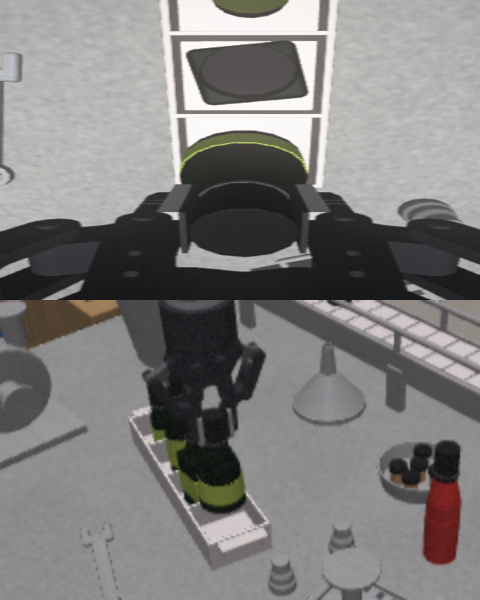

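The bell is over the last cell, about 2–3 mm left of its centre line. I'll correct that while lowering.

```bash
python3 -m pendant '0 1 3 1 0;0 10 3 1 0;0 30 3 1 0;0 45 3 1 0;0 55 3 1 0;0 55 3 1 0'; python3 -m pendant '0 1 0 0 0;0 2 0 0 0;0 2 0 0 0';python3 -m pendant '0 1 0 0 0;0 2 0 0 0;0 2 0 0 0'; python3 -m pendant '0 1 0 0 0;0 1 0 0 0;0 1 0 0 0'; python3 -m pendant '0 1 0 0 0;0 1 0 0 0;0 1 0 0 0'
```

```text
t: 27.75
tool_pos: [0.4748, 0.1115, 0.2718]
tool_rot: [1.376, 1.093, -1.389]
contact_force: [-0.3, -0.5, -2.4]
opening: 0.027
t: 28.05
tool_pos: [0.475, 0.1116, 0.2703]
tool_rot: [1.377, 1.092, -1.388]
contact_force: [-0.8, -0.1, -2.1]
opening: 0.027
t: 28.35
tool_pos: [0.4749, 0.1116, 0.2684]
tool_rot: [1.377, 1.092, -1.388]
contact_force: [0.8, -0.4, -1.6]
opening: 0.0271
t: 28.65
tool_pos: [0.475, 0.1116, 0.2676]
tool_rot: [1.377, 1.092, -1.387]
contact_force: [1.1, 0.3, -1.0]
opening: 0.0271
t: 28.95
tool_pos: [0.4752, 0.1118, 0.2675]
tool_rot: [1.377, 1.092, -1.387]
contact_force: [-3.6, 0.9, 5.4]
opening: 0.027
```

On the floor at 0.2675 (0.2674 predicted). Release, rise and check.

```bash
python3 -m pendant '0.5 0 0 0 0;1 0 0 0 0;1 0 0 0 0;1 0 0 0 0;1 -20 0 0 0;1 -60 0 0 0;1 -105 0 0 0;1 -145 0 0 0;1 -145 0 0 0'; python3 -m pendant '1 0 -100 150 0;1 0 -100 300 0;1 0 -100 300 0;1 0 -100 300 0;1 0 -100 300 0;1 0 -100 300 0;1 0 -100 300 0;1 0 -100 300 0'; python3 -c "
from h import *
a=get_image('top')[:,:,::-1];b=get_image('side')[:,:,::-1]
cv2.imwrite('pics/m8.png',np.vstack([cv2.resize(a[190:290,130:330],(560,280)),cv2.resize(b[100:250,150:450],(560,280))]))"
```

```text
t: 29.85
tool_pos: [0.4775, 0.1119, 0.4201]
tool_rot: [1.385, 1.085, -1.376]
contact_force: [0.4, 0.7, 0.5]
opening: 0.0852
t: 30.65
tool_pos: [0.3089, -0.158, 0.4183]
tool_rot: [1.389, 1.082, -1.381]
contact_force: [0.4, -0.0, -1.4]
opening: 0.0854
```

View pics/m8.png

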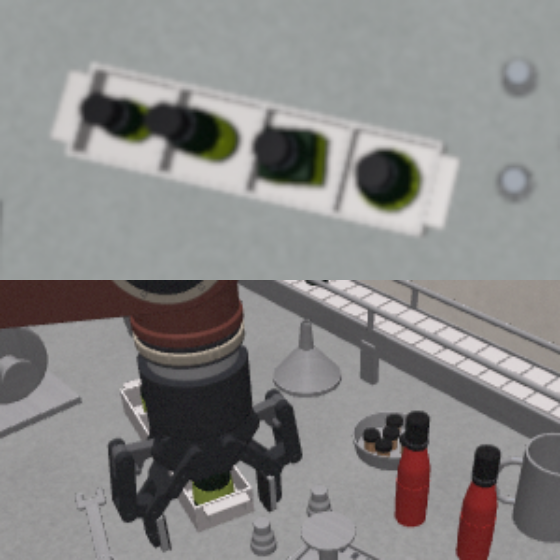

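The top view shows all four upright, one to a cell: mini (115,115), flute (190,130), square (290,152) and bell (387,178). The robot is clear of everything.

```bash
python3 -c "
from station import job
print(job.finish_job())"
```

```text
the job is handed in; nothing more can be done
None
```

All four bottles are in the white carrier, one upright to a cell, in the same left-to-right order as on the deck: mini, flute, square, bell. I handed the job in at about 31 s of the 112 s allowed.

- **Placing:** I gripped each bottle by its cap and lowered it slowly until the wrist felt the cell floor, at about 5–6 N. Contact came within about 0.1 mm of the height I had worked out. Those heights used the rest heights from the text.
- **Measured heights:** The two cameras put the cap tops at 0.190–0.192 m, against 0.190 m in the text. They put the carrier's wall tops at about 0.039 m, about 3 mm below the text's 0.042 m.
- **Final check:** The last top view shows all four bottles upright, each in its own cell, with the gripper clear. In the last side view the arm hid most of the carrier. Earlier side views showed mini, flute and square standing after release, so the bell was checked after release mainly from above.
- **Red look-alikes:** I left the two red bottles alone, and both still stand.

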